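Clamp a carving blank until the torque knob clicks

ROBOT

A 6-joint arm with a two-finger parallel gripper is mounted at the origin on the work surface. World frame = base frame: x ahead of the robot, y to its left, z up, the work surface at z = 0. Lengths are in mm, angles in rad, forces in N, time in s.
With the tool pointing down it reaches from about 275 to 1000 mm from the base axis. Payload 8.4 kg.
Tool frame: the origin (TCP) lies midway between the tips of the shut fingers; the grasp point (between the pads) lies 19 mm behind it; z points along the fingers, y is the line along which they close (so a half turn about z gives the same grasp; the last joint's range is limited). The gripper opens to 85 mm and grips with 20 to 120 N. Pads are 22 mm wide; open, the fingers measure 114 mm over their backs; the gripper's body (76 mm by 85 mm) begins 54 mm behind the grasp point. The pads swing forward as they close: fully open they stand 13 mm farther back than shut.
Start: joints at [-1.181, 0.353, 1.633, -0, 1.155, -0.002], TCP at [238.657, -577.643, 231.281] pointing down, gripper open.
Joint ranges: [-2.63, 2.63], [-0.92, 2.1], [0.06, 2.66], [-1.3, 4.44], [0, 2.69], [-3.02, 3.02]. Speed limits (rad/s): [2.22, 2.22, 2.79, 3.14, 3.14, 3.14].

INTERFACE

Orientations are given as [roll, pitch, yaw] about the fixed x, y, z axes, in that order (R = Rz(yaw) Ry(pitch) Rx(roll)).
In Python, from rig import r, cams gives the robot as it stands. The module is installed in compiled form; this text tells all that it offers.
- The arm moves only by the tool send_rows, never from a script. Its argument "targets" is one flat list of numbers, 7 for each row, row after row: the shift along the tool's x, y, z in m, then the turn, a rotation vector about the tool's x, y, z in rad, then the opening, from -1 (shut) to 1 (fully open). In form: [tx, ty, tz, wx, wy, wz, fingers, tx, ty, tz, wx, wy, wz, fingers, ...]. A call has 1 to 12 rows; each row is the pose to reach, as a shift and turn from the pose commanded when the call began, along the tool's axes at that moment; what a row does not reach only later rows make up. A row lasts 1/12 s, in which the tool goes at most 41.7 mm and 7.16 degrees, less where a joint would pass 70% of its speed; a pose out of reach is approached as far as the arm can. A call with a gripper value outside its range is refused whole. The fingers move at their own pace and stop on an object; "grip_force" is the grip in N (left out, the last holds). Time passes only in rows, so rows that repeat a pose let the fingers close. It gives the time, the measured TCP pose, the force, the opening and the grip force at its end, in the units of the state.
- r.sense(): the state, without advancing time (a new reading comes with each control period).
- cams.grab_frame(name): name is "side" or "top" or "wrist"; returns a dict with "color" (400x640x3 uint8, blue, green, red), "fx", "fy", "cx", "cy" (pixels), "xyz" and "attitude" of the camera in the world. Camera axes: x right, y down, z forward; pixel columns grow to the right and rows downward; lengths in mm; the calibration is good to about 2 mm. A picture is of the moment at which its call begins. There is no depth.
- r.sign_off(): hands the job in; it is judged then, once.
The state is a dict: "clock": time; "qpos": joint angles; "qvel": joint speeds; "joint_efforts": joint torques, N m; "eef_pos": TCP position; "tcp_rot": TCP orientation; "contact_force": force on the tool from outside, world axes, zero at the start; "wrist_torque": the same for the moment, N m; "opening": opening from 0.0 (shut) to 1.0 (fully open); "grasp_force": force on a finger pad.
Only numpy, scipy, OpenCV 4.12 (cv2) and the standard library are available. Lean on these libraries where they do the work, as an engineer would, in place of code of your own. Each camera call takes 0.05 s, during which the arm holds its last target. There are 200 camera calls.

TASK

First slide the carrier with the half-carved blank fully home against the clamp pillar on the sloping carving stand. Then turn the steel hexagonal knob of the clamp clockwise until its detent clicks, and leave it resting in that click. Do not disturb the tools and the jar on the bench.

Things in the scene. Friction and masses are not known exactly. Their poses are not given: they have to be found in the camera images.
- stand: wooden carving stand, fixed to the bench; origin on the bench under the deck's middle, x level towards its high rear edge, y left, z up. It carries a plywood deck that slopes up at 32 degrees towards +x, so work on it needs a tool tilted by 32 degrees.
- deck: sloping deck; origin on its upper face, 105 mm above the bench. Axes: x = u up the slope, y = v to the left, z = w out of the face. Spans u -150..150, v -200..240 mm. Grey clamp pillar 70 x 70 mm at u 30, v -120, top at w 40; from it a dark steel nose 50 mm wide (u 5..55, w 32..40) reaches over the blank's edge to v -46.
- sled_grip (a point): middle of the carrier's upright wooden grip: 14 mm thick (v), 44 long (u), from w 8 (carrier plate's top) to 52; this point is at w 36, where fingertips clear the plate. Axes as the deck's. The pale blank, 150 x 150 mm, top at w 28, begins 33 mm from the grip's -v face; the plate ends 17 mm beyond its +v face.
- sled (a joint): place of the carrier along v in m: 0 = fully home, the blank's edge against the pillar and a firm stop. It starts 0.03 to 0.08 out, towards +v; slides straight along v with about 2.5 N friction and stays where left.
- knob_grip (a point): on the axis of the steel hexagonal knob over the pillar, at w 84, the height to grip. Hexagon 36 mm across flats (flats 20.8 long), w 62 to 94, on a 74 mm round flange (w 58 to 62) that turns with it, over an 80 mm grey housing. z = turning axis (= w), x at right angles to a pair of flats (others at +-60 degrees). Clockwise from above = negative about z. Stays where left.
- pin (a joint): radial travel in m of the detent pin, a 7 mm steel pin sticking out of the housing's rim under the flange. Starts at 0 (plain track). It clicks after 1.4 to 2.9 rad clockwise (hidden, varies): over the last 0.3 rad the pin climbs 1 to 2 mm, the knob resisting with up to 0.4 N m, then snaps to -0.004 in a notch. Notch 0.58 rad crest to crest; past an equal second crest the pin is at 0 again.
- mallet: wooden mallet lying on the bench (bystander): head 65 x 110 x 60 mm with a handle 150 mm long towards its -x; origin under the head
- gouge: carving gouge lying on the bench (bystander), 225 mm long, 22 mm thick; origin under its middle, blade towards +x
- sander: cork sanding block on the bench (bystander), 100 x 60 x 35 mm; origin under its middle
- jar: amber glass jar with a steel lid on the bench (bystander), 64 mm across, 90 mm tall; origin under its middle

How it is judged (in metres and radians):
On the way, in this order (a step that is already met when the one before it is completed fails the run):
1. the carrier is slid home against the pillar (value of joint sled below 0.003 m), for 0.1 s.
2. the knob is turned and its pin snaps into the notch (value of joint pin below -0.0025 m), for 0.1 s.
At the end, for the whole second after the job is handed in: The carrier is home (within 3 mm), the knob has clicked and rests with its pin in the notch (pin below -0.0025 m and at rest), and mallet, gouge, sanding block and jar have not been moved by more than 25 mm (value of joint sled below 0.003 m and value of joint pin below -0.0025 m and velocity of joint pin between -0.005 and 0.005 m/s); the robot touches nothing.
It fails at once if a bystander was moved by more than 25 mm (distance of any of mallet, gouge, sander, jar from where it was at the start of the episode above 0.025 m).
It also fails if it takes over 64 s, if anything falls off the work surface, if the arm or the gripper's body presses on something with over 40 N, if the wrist force passes 120 N, or if a joint passes its speed limit or range.

## Working session

There is one attempt and no reset: what is moved stays moved. The work goes in short steps, Python scripts to look and compute and a tool call to move; the robot and the scene stay as the last step left them, time stands still between calls to the robot, and variables do not carry over. Pictures are saved under pics/ and viewed, at most 10 in all, crops included, and the job is handed in when it is done.

Besides the shell and the picture viewer there is one more tool, called after "Emit:" by a JSON object that holds its "name" and its "arguments", one argument or row to a line. send_rows: Moves the arm, as the interface text tells. Its arguments: {"type":"object","properties":{"targets":{"type":"array"},"grip_force":{"type":"number"}},"required":["targets"]}

```bash
mkdir -p pics; python3 - <<'E'
from rig import r,cams
import cv2,numpy as np,pickle
d={}
for n in("side","top","wrist"):
    f=cams.grab_frame(n);d[n]=f;cv2.imwrite(f"pics/{n}0.png",f["color"]);print(n,f["fx"],f["fy"],f["cx"],f["cy"],f["xyz"],f["attitude"])
pickle.dump(d,open("f0.pkl","wb"));print(r.sense())
E
```

```text
side 461.76748056945775 461.76748056945775 316.4483353602657 197.58191219508856 [ 147.34504234  997.87868102 1189.75496287] [-2.349397    0.01172206 -2.79138294]
top 413.0315774855856 413.0315774855856 313.72748111892037 198.59707012918633 [ 358.64471031   30.47516579 1555.00474072] [-3.05227587 -0.00710146 -1.58016156]
wrist 277.2464601219272 277.2464601219272 316.74869758345176 196.3978302047955 [ 309.31564036 -549.37880868  373.76457687] [ 2.83979098e+00  1.93329463e-03 -1.17818989e+00]
{'clock': 0.15, 'qpos': array([-1.18140239e+00,  3.53517651e-01,  1.63393006e+00, -5.48424547e-05,
        1.15516801e+00, -2.39331972e-03]), 'qvel': array([ 0.00048563, -0.00099725, -0.00356776,  0.00048305, -0.00071366,
       -0.00136658]), 'joint_efforts': array([ 1.25091032e-03, -6.05636358e+01, -3.42338240e+01,  1.42103695e-04,
        6.14914097e-03,  2.03176057e-05]), 'eef_pos': array([ 238.51120917, -577.3373186 ,  230.73049421]), 'tcp_rot': array([-3.14056947e+00,  4.77019707e-05,  3.91809447e-01]), 'contact_force': array([ 0.04821595, -0.83645744,  0.24736519]), 'wrist_torque': array([-0.00091022,  0.00488164, -0.03292851]), 'grasp_force': 0.0, 'opening': 0.9968755262828527}
```

View pics/top0.png

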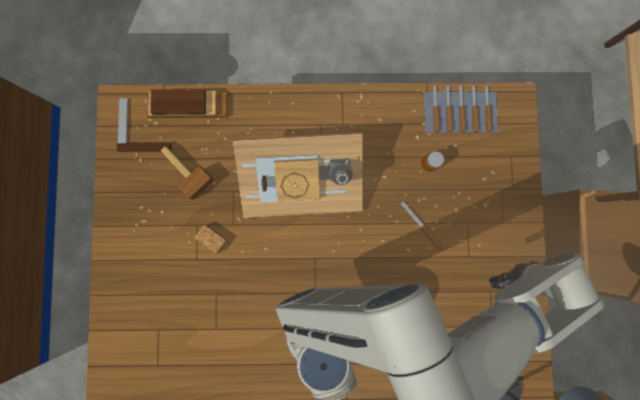

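View pics/side0.png

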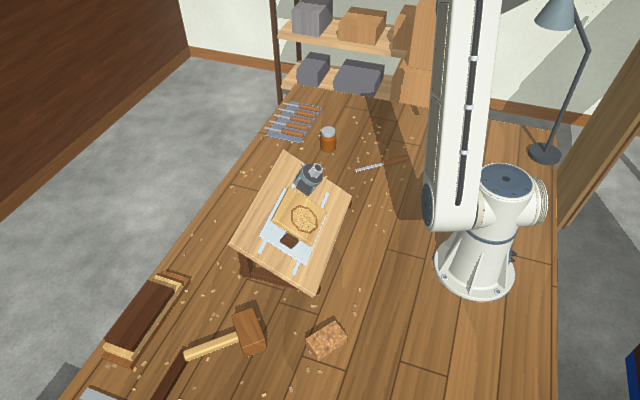

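The top view shows the deck at about (234–363, 134–218), the carrier grip at (265,184) and the knob at (341,177). In the side view the grip is at (289,240) and the knob at (314,170). The jar and gouge lie to the right of the stand, the mallet and sander to the left.

```bash
python3 - <<'E'
import cv2,numpy as np,pickle
d=pickle.load(open("f0.pkl","rb"))
a=d["top"]["color"][125:225,228:370];b=d["side"]["color"][145:300,225:357]
a=cv2.resize(a,None,fx=5.5,fy=5.5,interpolation=cv2.INTER_CUBIC)
cv2.imwrite("pics/c1.png",a)
cv2.imwrite("pics/c2.png",cv2.resize(b,None,fx=3.8,fy=3.8,interpolation=cv2.INTER_CUBIC))
E
```

```text
(no output)
```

View pics/c1.png

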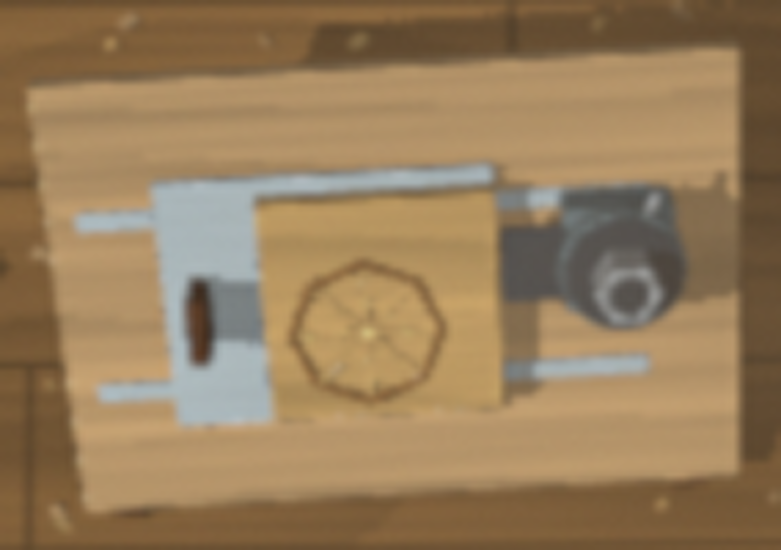

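View pics/c2.png

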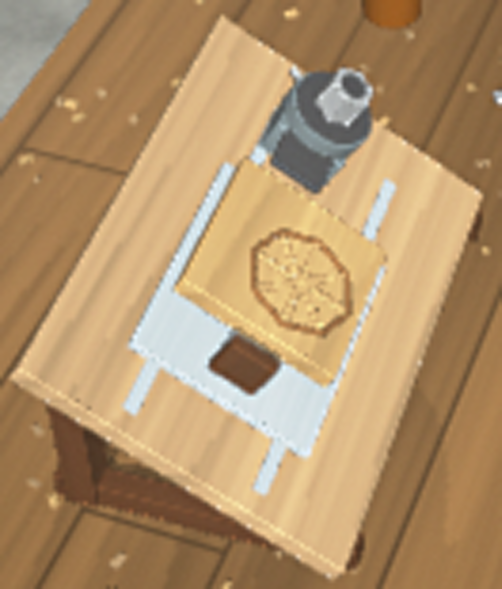

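The crops show four sharp deck corners in both views. In the top crop they are (28,88), (740,47), (738,472) and (90,512). In the side crop they are (15,375), (225,17), (482,195) and (345,575). The hex top is at (630,294) in the top crop and (351,86) in the side crop, and the grip top is at (200,320) and (246,362).

```bash
cat > h.py <<'E'
import numpy as np,cv2,pickle
from scipy.spatial.transform import Rotation as Ro
E=lambda a:Ro.from_euler("xyz",a).as_matrix()
def ray(f,p):
    d=E(f["attitude"])@[(p[0]-f["cx"])/f["fx"],(p[1]-f["cy"])/f["fy"],1]
    return np.array(f["xyz"]),d/np.linalg.norm(d)
def proj(f,P):
    c=(np.atleast_2d(P)-f["xyz"])@E(f["attitude"])
    return np.c_[f["fx"]*c[:,0]/c[:,2]+f["cx"],f["fy"]*c[:,1]/c[:,2]+f["cy"]]
def tri(rays):
    A=b=0
    for o,d in rays:
        M=np.eye(3)-np.outer(d,d);A=A+M;b=b+M@o
    return np.linalg.solve(A,b)
E
python3 - <<'E'
from h import *
d=pickle.load(open("f0.pkl","rb"));T,S=d["top"],d["side"]
t=lambda p:((p[0]+.5)/5.5-.5+228,(p[1]+.5)/5.5-.5+125)
s=lambda p:((p[0]+.5)/3.8-.5+225,(p[1]+.5)/3.8-.5+145)
pts=[((28,88),(15,375)),((740,47),(225,17)),((738,472),(482,195)),((90,512),(345,575)),((630,294),(351,86)),((200,320),(246,362))]
P=np.array([tri([ray(T,t(a)),ray(S,s(b))]) for a,b in pts]);print(P.round(1))
L=np.array([[150,240,0],[150,-200,0],[-150,-200,0],[-150,240,0]],float)
c=L.mean(0);R,rs=Ro.align_vectors(P[:4]-P[:4].mean(0),L-c);R=R.as_matrix()
o=P[:4].mean(0)-R@c
print("o",o,"euler",Ro.from_matrix(R).as_euler("ZYX",degrees=True),rs)
print((R.T@(P-o).T).T.round(1))
yaw=Ro.from_matrix(R).as_euler("ZYX")[0]
Rd=(Ro.from_euler("z",yaw)*Ro.from_euler("y",-np.radians(32))).as_matrix()
o[2]=105
print((Rd.T@(P-o).T).T.round(1))
print(proj(T,(Rd@L.T).T+o)-np.array([t(a) for a,b in pts[:4]]),proj(S,(Rd@L.T).T+o)-np.array([s(b) for a,b in pts[:4]]))
pickle.dump((o,Rd),open("deck.pkl","wb"))
for n in("side","wrist"):pass
E
```

```text
[[ 683.2  293.   174.7]
 [ 701.2 -147.2  180.7]
 [ 450.2 -160.1   21.1]
 [ 427.6  278.4   17.5]
 [ 548.5  -74.8  199.2]
 [ 542.   191.1  132.2]]
o [566.49845465  46.06018092  98.72097924] euler [  3.06105458 -31.98530526  -0.74850222] 2.8357342073575045
[[ 150.3  240.4   -1.1]
 [ 148.8 -200.2    1.1]
 [-148.9 -199.7   -1.1]
 [-150.1  239.5    1.1]
 [  32.5 -121.    96.6]
 [   3.5  145.6   39.2]]
[[ 1.470e+02  2.404e+02 -9.600e+00]
 [ 1.455e+02 -2.002e+02 -1.700e+00]
 [-1.523e+02 -1.997e+02 -3.800e+00]
 [-1.535e+02  2.394e+02 -7.300e+00]
 [ 2.920e+01 -1.197e+02  9.290e+01]
 [ 2.000e-01  1.461e+02  3.190e+01]]
[[-0.50276957 -0.23780873]
 [ 0.17623335 -0.59807134]
 [ 0.23286348 -0.05856129]
 [-0.51374884  0.0724093 ]] [[ 0.74079614 -2.04442737]
 [-1.41616027 -1.08078415]
 [ 0.08986049 -0.92694966]
 [ 0.33791968 -1.28262782]]
```

```bash
cat >> h.py <<'E'
def goal(P,R,s):
    "shift (m) and rotvec in tool axes from the sensed pose"
    R0=E(s["tcp_rot"]);return (R0.T@(P-s["eef_pos"])/1000).round(4),Ro.from_matrix(R0.T@R).as_rotvec().round(4)
def dk(p,o,Rd): return np.asarray(p,float)@Rd.T+o
E
python3 - <<'E'
from h import *
from rig import r
o,Rd=pickle.load(open("deck.pkl","rb"));o[2]=103;o[:2]+=0;pickle.dump((o,Rd),open("deck.pkl","wb"))
s=r.sense();Rt=Rd@np.diag([1,-1,-1])
P=dk([-20,20,180],o,Rd);print(P,goal(P,Rt,s))
f=pickle.load(open("f0.pkl","rb"))["wrist"];R0=E(s["tcp_rot"])
print("cam in tool",R0.T@(f["xyz"]-s["eef_pos"]),R0.T@E(f["attitude"]))
E
```

```text
[453.24431984  60.03233777 245.05027202] (array([ 0.4418, -0.5071, -0.0138]), array([-0.0955,  0.5533,  0.3292]))
cam in tool [  76.10829585    1.05131877 -143.03886391] [[ 7.97079290e-04 -9.54815926e-01 -2.97196757e-01]
 [ 9.99999268e-01  1.03153432e-03 -6.32061704e-04]
 [ 9.10071236e-04 -2.97196036e-01  9.54816049e-01]]
```

Emit:
{"name": "send_rows", "arguments": {
  "targets": [0.04,-0.04,-0.03,0,0,0,1,0.08,-0.08,-0.04,0,0,0,1,0.12,-0.12,-0.04,0,0.07,0.04,1,0.15,-0.16,-0.04,-0.02,0.14,0.09,1,0.18,-0.2,-0.04,-0.04,0.21,0.13,1,0.21,-0.24,-0.04,-0.05,0.28,0.17,1,0.24,-0.28,-0.04,-0.06,0.35,0.21,1,0.27,-0.32,-0.04,-0.07,0.42,0.25,1,0.31,-0.36,-0.04,-0.08,0.48,0.28,1,0.34,-0.4,-0.03,-0.095,0.553,0.329,1,0.37,-0.43,-0.03,-0.095,0.553,0.329,1,0.4,-0.46,-0.02,-0.095,0.553,0.329,1]
}}

```text
clock: 1.15
eef_pos: [389.0, -119.7, 262.8]
tcp_rot: [-3.141, -0.558, 0.05]
contact_force: [0.8, -0.7, -1.2]
opening: 1.0
grasp_force: 0.0
```

```bash
python3 - <<'E'
from h import *
from rig import r
o,Rd=pickle.load(open("deck.pkl","rb"))
s=r.sense();Rt=Rd@np.diag([1,-1,-1])
P=dk([-20,20,180],o,Rd);print(s["qpos"],s["clock"],goal(P,Rt,s))
E
```

```text
[-0.56188949 -0.29292858  2.35424167  0.51061215  0.67314371  0.62065383] 1.15 (array([ 0.0527, -0.1763,  0.0539]), array([ 0.0014,  0.0001, -0.0025]))
```

Emit:
{"name": "send_rows", "arguments": {
  "targets": [0.01,-0.04,0.01,0,0,0,1,0.02,-0.08,0.02,0,0,0,1,0.035,-0.12,0.035,0,0,0,1,0.05,-0.16,0.05,0,0,0,1,0.053,-0.176,0.054,0,0,0,1,0.053,-0.176,0.054,0,0,0,1,0.053,-0.176,0.054,0,0,0,1,0.053,-0.176,0.054,0,0,0,1]
}}

```text
clock: 1.82
eef_pos: [454.9, 61.0, 245.2]
tcp_rot: [3.141, -0.557, 0.057]
contact_force: [1.1, 0.5, 0.2]
opening: 1.002
grasp_force: 0.0
```

```bash
python3 - <<'E'
from h import *
from rig import r,cams
o,Rd=pickle.load(open("deck.pkl","rb"))
f=cams.grab_frame("wrist");s=r.sense();Rt=Rd@np.diag([1,-1,-1])
P=dk([-20,20,180],o,Rd);print(s["qpos"],s["clock"],goal(P,Rt,s),f["xyz"],f["attitude"])
cv2.imwrite("pics/w1.png",f["color"]);pickle.dump(f,open("w1.pkl","wb"))
E
```

```text
[ 0.1747378  -0.18865503  2.329753   -0.14417418  0.45171066  1.79994378] 1.8667 (array([-0.0006, -0.0002, -0.0006]), array([-0.0012,  0.0025,  0.0039])) [444.4870201   59.52303239 406.76723282] [-2.88626370e+00 -1.09982829e-04 -1.51281528e+00]
```

View pics/w1.png

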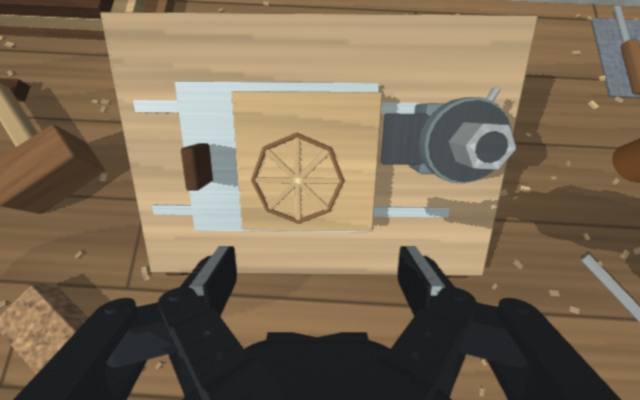

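The wrist view shows deck corners at about (102,13), (537,16), (483,275) and (150,275). The grip is at (196,167), the blank edge at column 380 and the hex top at (490,147).

```bash
python3 - <<'E'
from h import *
from rig import r
d=pickle.load(open("f0.pkl","rb"));T,S=d["top"],d["side"];W=pickle.load(open("w1.pkl","rb"))
t=lambda p:((p[0]+.5)/5.5-.5+228,(p[1]+.5)/5.5-.5+125)
s=lambda p:((p[0]+.5)/3.8-.5+225,(p[1]+.5)/3.8-.5+145)
pts=[((28,88),(15,375),(102,13)),((740,47),(225,17),(537,16)),((738,472),(482,195),(483,275)),((90,512),(345,575),(150,275)),((630,294),(351,86),(490,147)),((200,320),(246,362),(196,167))]
for nm,g in(("TSW",lambda a,b,c:[ray(T,t(a)),ray(S,s(b)),ray(W,c)]),("SW",lambda a,b,c:[ray(S,s(b)),ray(W,c)])):
    P=np.array([tri(g(*p)) for p in pts])
    L=np.array([[150,240,0],[150,-200,0],[-150,-200,0],[-150,240,0]],float)
    c=L.mean(0);R,rs=Ro.align_vectors(P[:4]-P[:4].mean(0),L-c);R=R.as_matrix();o=P[:4].mean(0)-R@c
    print(nm,o,Ro.from_matrix(R).as_euler("ZYX",degrees=True),rs)
    print(((P-o)@R).round(1))
o,Rd=pickle.load(open("deck.pkl","rb"))
# wrist image blank/grip features on planes
def pl(p,w):
    q,v=ray(W,p);q=(q-o)@Rd;v=v@Rd;return (q+v*(w-q[2])/v[2]).round(1)
for n,p,w in(("c0",(102,13),0),("c1",(537,16),0),("c2",(483,275),0),("c3",(150,275),0),("hex",(490,147),94),("blankR",(380,160),28),("blankL",(237,160),28),("plateL",(184,160),8)):print(n,pl(p,w))
a=W["color"][90:200,405:535];b=W["color"][130:205,165:250]
cv2.imwrite("pics/z1.png",np.hstack([cv2.resize(a,(473,400),interpolation=2),cv2.resize(b,(320,400),interpolation=2)]))
E
```

```text
TSW [565.90677703  46.61593586 101.43395574] [  2.99568483 -31.89483866  -0.41676814] 3.853686471869836
[[ 150.8  240.4   -1.7]
 [ 149.  -199.8    1.7]
 [-149.4 -200.8   -1.7]
 [-150.3  240.2    1.7]
 [  31.4 -121.2   94.8]
 [   2.2  145.8   36.7]]
SW [564.98211239  47.44978327 101.54159503] [  3.0645707  -32.70202428  -0.55109268] 12.029164525337311
[[ 152.6  240.5   -4.6]
 [ 148.3 -196.     4.6]
 [-151.3 -205.5   -4.6]
 [-149.6  241.1    4.6]
 [  33.1 -125.    89.9]
 [   3.2  145.2   37.1]]
c0 [150.5 237.8   0. ]
c1 [ 149.3 -201.1    0. ]
c2 [-151.1 -201.6    0. ]
c3 [-153.5  242.8    0. ]
hex [  29.8 -120.7   94. ]
blankR [  7.3 -47.   28. ]
blankL [  6.7 105.6  28. ]
plateL [  2.9 171.9   8. ]
```

View pics/z1.png

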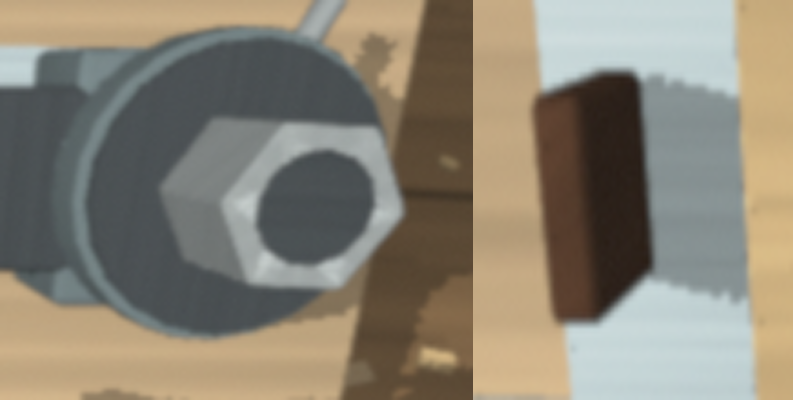

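The zoom shows the hex's top face centred at crop (313,203), about image (491,146), with the detent pin at upper right. The grip's top face is centred at crop (568,207), about image (190,169). All of this agrees with the deck frame: knob at (30,-120.5), grip v about 145, sled about 0.04. I'll push the grip's +v face with shut fingers.

Emit:
{"name": "send_rows", "arguments": {
  "targets": [0.01,-0.04,0,0,0,0,-1,0.02,-0.08,0.02,0,0,0,-1,0.022,-0.12,0.04,0,0,0,-1,0.022,-0.16,0.06,0,0,0,-1,0.022,-0.175,0.09,0,0,0,-1,0.022,-0.175,0.12,0,0,0,-1,0.022,-0.175,0.15,0,0,0,-1,0.022,-0.175,0.155,0,0,0,-1,0.022,-0.175,0.155,0,0,0,-1,0.022,-0.175,0.155,0,0,0,-1]
}}

```text
clock: 2.7
eef_pos: [545.1, 236.6, 125.5]
tcp_rot: [3.14, -0.556, 0.053]
contact_force: [-0.0, 0.3, 0.7]
opening: 0.0
grasp_force: 0.0
```

```bash
cat > st.py <<'E'
from h import *
from rig import r
o,Rd=pickle.load(open("deck.pkl","rb"));s=r.sense()
print("deck",((s["eef_pos"]-o)@Rd).round(1),"F",(s["contact_force"]@Rd).round(1),"Tq",(s["wrist_torque"]@Rd).round(2),"q",s["qpos"].round(2),s["opening"].round(3),s["clock"],"rot",Ro.from_matrix((Rd@np.diag([1,-1,-1])).T@E(s["tcp_rot"])).as_rotvec().round(3))
E
python3 st.py
```

```text
Traceback (most recent call last):
  File "st.py", line 4, in <module>
    print("deck",((s["eef_pos"]-o)@Rd).round(1),"F",(s["contact_force"]@Rd).round(1),"Tq",(s["wrist_torque"]@Rd).round(2),"q",s["qpos"].round(2),s["opening"].round(3),s["clock"],"rot",Ro.from_matrix((Rd@np.diag([1,-1,-1])).T@E(s["tcp_rot"])).as_rotvec().round(3))
                                                                                                                                                 ^^^^^^^^^^^^^^^^^^
AttributeError: 'float' object has no attribute 'round'
```

Emit:
{"name": "send_rows", "arguments": {
  "targets": [0,0.008,0,0,0,0,-1,0,0.016,0,0,0,0,-1,0,0.024,0,0,0,0,-1,0,0.03,0,0,0,0,-1,0,0.036,0,0,0,0,-1,0,0.042,0,0,0,0,-1,0,0.048,0,0,0,0,-1,0,0.052,0,0,0,0,-1]
}}

```text
clock: 3.37
eef_pos: [548.3, 185.7, 125.4]
tcp_rot: [3.141, -0.557, 0.054]
contact_force: [0.1, 3.5, 1.8]
opening: 0.001
grasp_force: 1.3
```

```bash
sed -i 's/s\["opening"\].round(3)/s["opening"]/' st.py; python3 st.py
```

```text
deck [  2.8 140.4  24.7] F [1.2 3.5 1.4] Tq [ 0.37  0.11 -0.01] q [ 0.44  0.27  2.21 -0.98  0.25  2.87] 0.001147259620224806 3.3667 rot [-0.    -0.001 -0.   ]
```

Emit:
{"name": "send_rows", "arguments": {
  "targets": [0,0.003,0,0,0,0,-1,0,0.006,0,0,0,0,-1,0,0.009,0,0,0,0,-1,0,0.012,0,0,0,0,-1,0,0.014,0,0,0,0,-1]
}}

```text
clock: 3.78
eef_pos: [548.9, 172.1, 125.1]
tcp_rot: [3.141, -0.557, 0.054]
contact_force: [0.2, 3.1, 2.2]
opening: -0.004
grasp_force: 1.3
```

```bash
python3 st.py
```

```text
deck [  2.5 126.8  24.5] F [1.4 3.1 1.7] Tq [0.34 0.11 0.05] q [ 0.41  0.26  2.22 -0.97  0.23  2.84] -0.0038543891341070793 3.7833 rot [-0.001 -0.002 -0.   ]
```

Emit:
{"name": "send_rows", "arguments": {
  "targets": [0,0.002,0,0,0,0,-1,0,0.004,0,0,0,0,-1,0,0.006,0,0,0,0,-1,0,0.007,0,0,0,0,-1]
}}

```text
clock: 4.12
eef_pos: [549.0, 171.8, 125.5]
tcp_rot: [-3.129, -0.56, 0.056]
contact_force: [-12.5, 39.2, -2.2]
opening: -0.004
grasp_force: 20.2
```

```bash
python3 st.py
```

```text
deck [  2.8 126.4  24.7] F [-10.   39.8   3.6] Tq [ 6.    1.91 -0.2 ] q [ 0.4   0.26  2.23 -0.96  0.21  2.82] -0.0038085213287980474 4.1167 rot [ 0.014  0.001 -0.002]
```

Emit:
{"name": "send_rows", "arguments": {
  "targets": [0,-0.005,0,0,0,0,-1,0,-0.02,0,0,0,0,-1,0,-0.03,0,0,0,0,-1,0,-0.03,-0.03,0,0,0,-1,0,-0.03,-0.07,0,0,0,-1,0,-0.01,-0.1,0,0,0,0,0,0.03,-0.12,0,0,0,1,0,0.07,-0.13,0,0,0,1,0,0.11,-0.13,0,0,0,1,0,0.15,-0.13,0,0,0,1,0,0.17,-0.13,0,0,0,1,0,0.17,-0.13,0,0,0,1]
}}

```text
clock: 5.12
eef_pos: [488.9, -6.1, 235.5]
tcp_rot: [3.141, -0.556, 0.054]
contact_force: [0.7, 0.7, 0.3]
opening: 0.979
grasp_force: 0.0
```

```bash
python3 st.py; python3 - <<'E'
from h import *
from rig import r,cams
o,Rd=pickle.load(open("deck.pkl","rb"))
W=pickle.load(open("w1.pkl","rb"))
def pl(W,p,w):
    q,v=ray(W,p);q=(q-o)@Rd;v=v@Rd;return q+v*(w-q[2])/v[2]
V=np.array([pl(W,(405+(x+.5)/473*130-.5,90+(y+.5)/400*110-.5),94) for x,y in((222,195),(285,122),(378,128),(404,205),(340,290),(250,283))])
print(V.round(1),V.mean(0));e=np.roll(V,-1,0)-V
print("len",np.linalg.norm(e,axis=1).round(1),"normal mod60",(np.degrees(np.arctan2(e[:,1],e[:,0]))+90)%60)
f=cams.grab_frame("wrist");pickle.dump(f,open("w2.pkl","wb"));cv2.imwrite("pics/w2.png",f["color"])
E
```

```text
deck [  2.2 -47.9 154.9] F [ 0.8  0.6 -0.2] Tq [0.02 0.28 0.  ] q [-0.06 -0.11  2.29  0.14  0.41  1.34] 0.9788357361274131 5.1167 rot [-0.    -0.002 -0.001]
[[  32.7 -100.4   94. ]
 [  48.5 -111.6   94. ]
 [  47.3 -132.1   94. ]
 [  30.7 -141.4   94. ]
 [  11.3 -131.    94. ]
 [  12.8 -110.1   94. ]] [  30.57234904 -121.07681266   94.        ]
len [19.3 20.6 19.1 22.  20.9 22.1] normal mod60 [54.80506469 56.69031905 59.2011406   1.68617772 55.78966743 55.93574865]
```

View pics/w2.png

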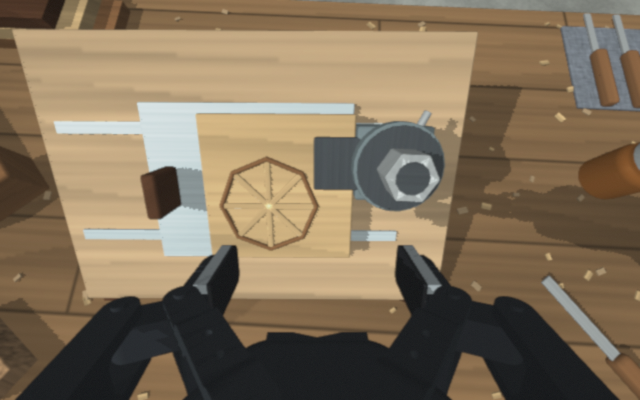

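The wrist view shows the blank's edge now tucked under the steel nose at column 352, so the carrier is home. The knob is at (411,177). Flat normals lie about -3° from u, so the tool needs a turn of -147° about its z, which also leaves the last joint room for the whole turn.

Emit:
{"name": "send_rows", "arguments": {
  "targets": [0.005,0.01,0,0,0,-0.12,1,0.01,0.02,0,0,0,-0.24,1,0.015,0.03,0,0,0,-0.36,1,0.02,0.04,0,0,0,-0.48,1,0.025,0.055,0,0,0,-0.6,1,0.028,0.073,0,0,0,-0.72,1,0.028,0.073,0,0,0,-0.84,1,0.028,0.073,0,0,0,-0.96,1,0.028,0.073,0,0,0,-1.08,1,0.028,0.073,0,0,0,-1.2,1,0.028,0.073,0,0,0,-1.3,1,0.028,0.073,0,0,0,-1.3,1]
}}

```text
clock: 6.17
eef_pos: [516.6, -76.3, 249.7]
tcp_rot: [2.603, -0.139, 1.397]
contact_force: [0.1, -0.1, 0.5]
opening: 1.0
grasp_force: 0.0
```

Emit:
{"name": "send_rows", "arguments": {
  "targets": [0,0,0,0,0,-0.12,1,0,0,0,0,0,-0.24,1,0,0,0,0,0,-0.36,1,0,0,0,0,0,-0.48,1,0,0,0,0,0,-0.6,1,0,0,0,0,0,-0.72,1,0,0,0,0,0,-0.84,1,0,0,0,0,0,-0.96,1,0,0,0,0,0,-1.08,1,0,0,0,0,0,-1.2,1,0,0,0,0,0,-1.266,1,0,0,0,0,0,-1.266,1]
}}

```text
clock: 7.17
eef_pos: [516.8, -76.3, 249.9]
tcp_rot: [2.816, 0.458, 2.543]
contact_force: [-0.0, -1.2, -0.0]
opening: 0.998
grasp_force: 0.0
```

```bash
python3 st.py; python3 - <<'E'
from h import *
from rig import r,cams
o,Rd=pickle.load(open("deck.pkl","rb"))
f=cams.grab_frame("wrist");pickle.dump(f,open("w3.pkl","wb"))
p=proj(f,dk([30.3,-120.7,94],o,Rd))[0];print(p)
x,y=p.astype(int);x0=max(0,x-150);y0=max(0,y-120)
c=f["color"][y0:y0+240,x0:x0+300];print(x0,y0,c.shape);cv2.imwrite("pics/w3.png",cv2.resize(c,None,fx=2.5,fy=2.5,interpolation=2))
E
```

```text
deck [  30.2 -119.5  154.3] F [-0.1 -1.2  0. ] Tq [ 0.03  0.2  -0.02] q [-0.25 -0.06  2.21  0.35  0.48 -1.57] 0.9975874284057318 7.1667 rot [ 4.000e-03 -1.000e-03 -2.566e+00]
[315.97721494 211.77331012]
165 91 (240, 300, 3)
```

View pics/w3.png

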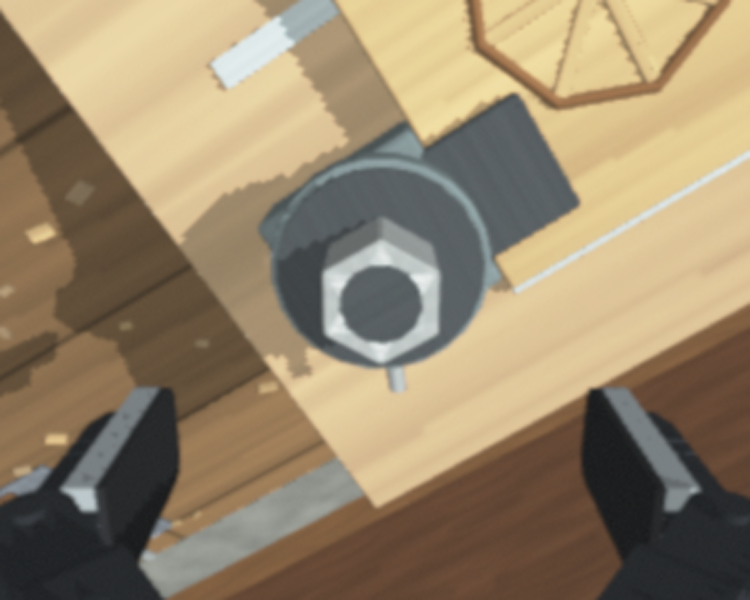

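The hex flats lie parallel to the pads, at crop columns 324 and 440. Their middle at 382 coincides with the middle of the fingers at 381. The hex is centred where predicted to within about 1 mm, so I descend and grip.

Emit:
{"name": "send_rows", "arguments": {
  "targets": [0,0,0.02,0,0,0,1,0,0,0.04,0,0,0,1,0,0,0.06,0,0,0,1,0,0,0.075,0,0,0,1,0,0,0.082,0,0,0,1,0,0,0.087,0,0,0,0.6,0,0,0.087,0,0,0,0.3,0,0,0.087,0,0,0,0.2,0,0,0.087,0,0,0,0.2],
  "grip_force": 50
}}

```text
clock: 7.97
eef_pos: [563.1, -74.2, 177.2]
tcp_rot: [2.815, 0.46, 2.542]
contact_force: [0.3, 0.5, -0.2]
opening: 0.602
grasp_force: 0.0
```

Emit:
{"name": "send_rows", "arguments": {
  "targets": [0,0,0,0,0,0,-0.2,0,0,0,0,0,0,-1,0,0,0,0,0,0,-1,0,0,0,0,0,0,-1,0,0,0,0,0,0,-1,0,0,0,0,0,0,-1]
}}

```text
clock: 8.47
eef_pos: [563.0, -74.3, 177.3]
tcp_rot: [2.815, 0.46, 2.542]
contact_force: [-4.8, -2.0, 6.0]
opening: 0.409
grasp_force: 49.1
```

```bash
python3 st.py
```

```text
deck [  31.  -120.    68.3] F [-0.9 -1.7  7.7] Tq [-0.09  0.44 -0.02] q [-0.22  0.14  2.21  0.52  0.29 -1.73] 0.4091616610318407 8.4667 rot [ 1.000e-03 -2.000e-03 -2.566e+00]
```

Emit:
{"name": "send_rows", "arguments": {
  "targets": [0,0,0,0,0,0.1,-1,0,0,0,0,0,0.2,-1,0,0,0,0,0,0.3,-1,0,0,0,0,0,0.4,-1,0,0,0,0,0,0.5,-1,0,0,0,0,0,0.6,-1,0,0,0,0,0,0.7,-1,0,0,0,0,0,0.8,-1,0,0,0,0,0,0.9,-1,0,0,0,0,0,1.0,-1,0,0,0,0,0,1.05,-1]
}}

```text
clock: 9.38
eef_pos: [561.8, -75.1, 176.5]
tcp_rot: [2.586, -0.03, 1.572]
contact_force: [-12.5, -9.9, 6.8]
opening: 0.41
grasp_force: 50.0
```

```bash
python3 st.py; python3 - <<'E'
from h import *
from rig import cams
f=cams.grab_frame("wrist");pickle.dump(f,open("w4.pkl","wb"))
E
```

```text
deck [  29.5 -120.7   68.3] F [-7.4 -9.2 12.7] Tq [-1.48  1.35 -0.  ] q [-0.22  0.14  2.21  0.52  0.29 -0.67] 0.410137131737699 9.3833 rot [ 0.    -0.004 -1.511]
```

Emit:
{"name": "send_rows", "arguments": {
  "targets": [0,0,0,0,0,0.05,-1,0,0,0,0,0,0.1,-1,0,0,0,0,0,0.1,-1]
}}

```text
clock: 9.68
eef_pos: [561.7, -75.1, 176.4]
tcp_rot: [2.591, -0.081, 1.489]
contact_force: [-12.6, -9.9, 7.3]
opening: 0.414
grasp_force: 49.9
```

```bash
python3 st.py
```

```text
deck [  29.3 -120.7   68.3] F [-7.2 -9.2 13.2] Tq [-1.56  1.41  0.02] q [-0.22  0.14  2.21  0.52  0.29 -0.58] 0.4144132291163467 9.6833 rot [ 0.    -0.004 -1.413]
```

Emit:
{"name": "send_rows", "arguments": {
  "targets": [0,0,0,0,0,0.05,-1,0,0,0,0,0,0.1,-1,0,0,0,0,0,0.1,-1]
}}

```text
clock: 9.93
eef_pos: [561.5, -75.0, 176.3]
tcp_rot: [2.601, -0.133, 1.403]
contact_force: [-14.3, -10.5, 7.2]
opening: 0.411
grasp_force: 50.0
```

```bash
python3 st.py
```

```text
deck [  29.2 -120.7   68.2] F [-8.8 -9.7 14. ] Tq [-1.55  1.47  0.  ] q [-0.22  0.14  2.21  0.52  0.29 -0.48] 0.4114369717229301 9.9333 rot [ 0.    -0.004 -1.313]
```

Emit:
{"name": "send_rows", "arguments": {
  "targets": [0,0,0,0,0,0.05,-1,0,0,0,0,0,0.1,-1,0,0,0,0,0,0.1,-1]
}}

```text
clock: 10.18
eef_pos: [561.4, -75.0, 176.2]
tcp_rot: [2.615, -0.184, 1.316]
contact_force: [-15.2, -10.4, 7.3]
opening: 0.41
grasp_force: 50.0
```

```bash
python3 st.py
```

```text
deck [  29.  -120.6   68.2] F [-9.5 -9.6 14.5] Tq [-1.59  1.58  0.02] q [-0.22  0.14  2.21  0.52  0.29 -0.38] 0.4096783492161614 10.1833 rot [ 1.000e-03 -4.000e-03 -1.213e+00]
```

Emit:
{"name": "send_rows", "arguments": {
  "targets": [0,0,0,0,0,0.05,-1,0,0,0,0,0,0.1,-1,0,0,0,0,0,0.1,-1]
}}

```text
clock: 10.43
eef_pos: [561.3, -75.0, 176.2]
tcp_rot: [2.633, -0.234, 1.227]
contact_force: [-16.4, -10.7, 7.8]
opening: 0.416
grasp_force: 50.3
```

```bash
python3 st.py
```

```text
deck [  28.9 -120.6   68.3] F [-10.2  -9.8  15.6] Tq [-1.59  1.54  0.04] q [-0.22  0.14  2.21  0.52  0.29 -0.28] 0.4159768881837136 10.4333 rot [ 1.000e-03 -4.000e-03 -1.113e+00]
```

Emit:
{"name": "send_rows", "arguments": {
  "targets": [0,0,0,0,0,0.05,-1,0,0,0,0,0,0.1,-1,0,0,0,0,0,0.1,-1]
}}

```text
clock: 10.68
eef_pos: [561.1, -74.9, 176.1]
tcp_rot: [2.657, -0.281, 1.136]
contact_force: [-15.2, -9.6, 6.8]
opening: 0.413
grasp_force: 50.1
```

```bash
python3 st.py
```

```text
deck [  28.7 -120.5   68.2] F [-9.7 -8.8 14.1] Tq [-1.48  1.61  0.  ] q [-0.22  0.14  2.21  0.52  0.29 -0.18] 0.41333339271968467 10.6833 rot [ 1.000e-03 -4.000e-03 -1.013e+00]
```

Emit:
{"name": "send_rows", "arguments": {
  "targets": [0,0,0,0,0,0.05,-1,0,0,0,0,0,0.1,-1,0,0,0,0,0,0.1,-1]
}}

```text
clock: 10.93
eef_pos: [561.0, -74.8, 176.0]
tcp_rot: [2.685, -0.327, 1.043]
contact_force: [-15.7, -9.1, 7.5]
opening: 0.412
grasp_force: 50.2
```

```bash
python3 st.py
```

```text
deck [  28.5 -120.4   68.2] F [-9.7 -8.2 14.9] Tq [-1.45  1.66 -0.03] q [-0.22  0.14  2.21  0.52  0.29 -0.08] 0.4117541112583204 10.9333 rot [ 0.001 -0.004 -0.913]
```

Emit:
{"name": "send_rows", "arguments": {
  "targets": [0,0,0,0,0,0.05,-1,0,0,0,0,0,0.1,-1,0,0,0,0,0,0.1,-1]
}}

```text
clock: 11.18
eef_pos: [560.9, -74.7, 175.9]
tcp_rot: [2.718, -0.369, 0.946]
contact_force: [-17.0, -8.4, 8.9]
opening: 0.415
grasp_force: 50.4
```

```bash
python3 st.py
```

```text
deck [  28.4 -120.3   68.2] F [-10.1  -7.5  16.8] Tq [-1.44  1.66 -0.09] q [-0.22  0.14  2.21  0.52  0.29  0.02] 0.4148262844056142 11.1833 rot [ 0.001 -0.005 -0.813]
```

Emit:
{"name": "send_rows", "arguments": {
  "targets": [0,0,0,0,0,0.05,-1,0,0,0,0,0,0.1,-1,0,0,0,0,0,0.1,-1]
}}

```text
clock: 11.43
eef_pos: [560.7, -74.6, 175.8]
tcp_rot: [2.756, -0.409, 0.847]
contact_force: [-18.4, -8.3, 7.8]
opening: 0.417
grasp_force: 50.4
```

```bash
python3 st.py
```

```text
deck [  28.3 -120.1   68.2] F [-11.8  -7.3  16.5] Tq [-1.34  1.71  0.05] q [-0.22  0.14  2.21  0.52  0.29  0.12] 0.41688420245650054 11.4333 rot [ 0.001 -0.005 -0.713]
```

Emit:
{"name": "send_rows", "arguments": {
  "targets": [0,0,0,0,0,0.05,-1,0,0,0,0,0,0.1,-1,0,0,0,0,0,0.1,-1]
}}

```text
clock: 11.68
eef_pos: [560.7, -74.5, 175.8]
tcp_rot: [2.799, -0.444, 0.744]
contact_force: [-16.3, -7.3, 5.8]
opening: 0.413
grasp_force: 50.1
```

```bash
python3 st.py
```

```text
deck [  28.2 -120.    68.2] F [-11.1  -6.4  13.8] Tq [-1.27  1.72 -0.05] q [-0.22  0.14  2.21  0.52  0.29  0.22] 0.41253417437405976 11.6833 rot [ 0.001 -0.005 -0.613]
```

```bash
sed -i 's/,"rot",/,"j6",s["joint_efforts"][5].round(3),"rot",/' st.py; python3 st.py
```

```text
deck [  28.2 -120.    68.2] F [-11.1  -6.4  13.8] Tq [-1.27  1.72 -0.05] q [-0.22  0.14  2.21  0.52  0.29  0.22] 0.41253417437405976 11.6833 j6 0.763 rot [ 0.001 -0.005 -0.613]
```

Emit:
{"name": "send_rows", "arguments": {
  "targets": [0,0,0,0,0,0.05,-1,0,0,0,0,0,0.1,-1,0,0,0,0,0,0.1,-1]
}}

```text
clock: 11.93
eef_pos: [560.6, -74.3, 175.7]
tcp_rot: [2.847, -0.475, 0.638]
contact_force: [-16.6, -7.1, 7.4]
opening: 0.411
grasp_force: 50.3
```

```bash
python3 st.py
```

```text
deck [  28.  -119.9   68.2] F [-10.5  -6.2  15.2] Tq [-1.16  1.71 -0.09] q [-0.22  0.14  2.21  0.52  0.29  0.32] 0.4107395055448649 11.9333 j6 0.763 rot [ 0.001 -0.005 -0.513]
```

Emit:
{"name": "send_rows", "arguments": {
  "targets": [0,0,0,0,0,0.05,-1,0,0,0,0,0,0.1,-1,0,0,0,0,0,0.1,-1]
}}

```text
clock: 12.18
eef_pos: [560.5, -74.2, 175.7]
tcp_rot: [2.898, -0.502, 0.529]
contact_force: [-18.6, -4.6, 8.4]
opening: 0.412
grasp_force: 50.5
```

```bash
python3 st.py
```

```text
deck [  28.  -119.8   68.2] F [-11.5  -3.6  17.1] Tq [-0.98  1.75  0.05] q [-0.22  0.14  2.21  0.52  0.29  0.42] 0.41246600000103684 12.1833 j6 0.81 rot [ 0.001 -0.005 -0.413]
```

Emit:
{"name": "send_rows", "arguments": {
  "targets": [0,0,0,0,0,0.05,-1,0,0,0,0,0,0.1,-1,0,0,0,0,0,0.1,-1]
}}

```text
clock: 12.43
eef_pos: [560.4, -74.0, 175.6]
tcp_rot: [2.954, -0.523, 0.417]
contact_force: [-18.6, -4.4, 7.9]
opening: 0.409
grasp_force: 50.5
```

```bash
python3 st.py
```

```text
deck [  27.9 -119.6   68.2] F [-11.7  -3.4  16.7] Tq [-0.95  1.66  0.01] q [-0.22  0.14  2.21  0.52  0.29  0.52] 0.4090818866664849 12.4333 j6 0.822 rot [ 0.001 -0.005 -0.313]
```

Emit:
{"name": "send_rows", "arguments": {
  "targets": [0,0,0,0,0,0.05,-1,0,0,0,0,0,0.1,-1,0,0,0,0,0,0.1,-1]
}}

```text
clock: 12.68
eef_pos: [560.3, -73.9, 175.6]
tcp_rot: [3.012, -0.539, 0.303]
contact_force: [-17.4, -4.0, 9.5]
opening: 0.412
grasp_force: 50.5
```

```bash
python3 st.py; python3 - <<'E'
from h import *
from rig import cams
f=cams.grab_frame("wrist");pickle.dump(f,open("w5.pkl","wb"))
g=pickle.load(open("w4.pkl","rb"))
cv2.imwrite("pics/w45.png",np.vstack([cv2.resize(x["color"][150:330,190:440],None,fx=1.65,fy=1.65) for x in (g,f)]))
E
```

```text
deck [  27.8 -119.4   68.2] F [-9.9 -3.  17.4] Tq [-0.8   1.7   0.05] q [-0.22  0.14  2.21  0.52  0.29  0.62] 0.4119779999460086 12.6833 j6 0.929 rot [ 0.001 -0.006 -0.214]
```

View pics/w45.png

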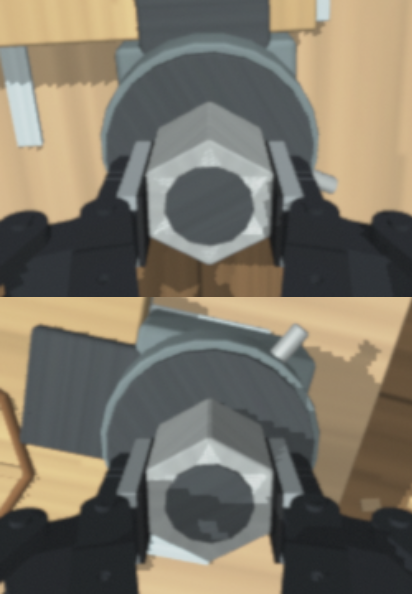

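The two frames show that the knob turned with the gripper. The pin still sticks out: its tip is at (332,183) in the upper half and about (300,332) in the lower half. I'll compare the pin's radial reach between frames.

```bash
cat > pin.py <<'E'
from h import *
o,Rd=pickle.load(open("deck.pkl","rb"))
def pl(W,p,w):
    q,v=ray(W,p);q=(q-o)@Rd;v=v@Rd;return q+v*(w-q[2])/v[2]
def tip(f,W=50):
    "radial profile of brightness along the pin direction"
    a=np.radians(ANG);best=[]
    c=np.array([30.3,-120.7,W]);rr=np.arange(36,62,1.)
    P=np.array([c+[k*np.cos(a),k*np.sin(a),0] for k in rr])
    p=proj(f,P@Rd.T+o).astype(np.float32)
    g=cv2.cvtColor(f["color"],cv2.COLOR_BGR2HSV)
    sat=cv2.remap(g[:,:,1],p[:,0],p[:,1],1).ravel()
    return sat
E
python3 - <<'E'
import pin
from pin import *
for n,t in(("w1",(498.5,89)),("w3",(324.2,247)),("w5",(371.8,171.2))):
    f=pickle.load(open(n+".pkl","rb"));q=pl(f,t,50)-[30.3,-120.7,0];a=np.degrees(np.arctan2(q[1],q[0]));print(n,q.round(1),np.hypot(*q[:2]).round(1),a.round(1))
    for da in(0,):
        pin.ANG=a+da;print(tip(f))
E
```

```text
w1 [ 46.7 -24.9  50. ] 52.9 -28.1
[27 25 25 25 27 26 13 11 11  9 10  9  9 11  9  9  8 22 65 85 84 83 84 85
 85 85]
w3 [ 48.9 -22.3  50. ] 53.8 -24.5
[10 10 10 12 17 23 25 20 14 10 10  9 10 10 10 10  9 10 23 59 76 77 78 80
 79 79]
w5 [ 45.6 -22.5  50. ] 50.8 -26.3
[30 30 27 13 10 10  9 10 10  9 10  9 10  9 10 10 17 74 82 82 81 82 81 82
 84 84]
```

Emit:
{"name": "send_rows", "arguments": {
  "targets": [0,0,0,0,0,0.05,-1,0,0,0,0,0,0.1,-1,0,0,0,0,0,0.1,-1]
}}

```text
clock: 12.98
eef_pos: [560.4, -73.7, 175.6]
tcp_rot: [3.072, -0.549, 0.187]
contact_force: [-21.6, -3.4, 14.3]
opening: 0.416
grasp_force: 51.5
```

```bash
cat >> st.py <<'E'
import pin
from rig import cams
f=cams.grab_frame("wrist");pin.ANG=-26;t=pin.tip(f)
print("tip r",36+np.interp(45,t[12:],np.arange(12,26)) if 0 else 36+[k for k in range(26) if t[k]<45][-1]+.5,t.tolist())
E
python3 st.py
```

```text
deck [  27.8 -119.3   68.2] F [-10.8  -2.3  23.7] Tq [-0.84  1.89 -0.06] q [-0.22  0.14  2.21  0.52  0.29  0.72] 0.41613867411018174 12.9833 j6 0.751 rot [ 0.001 -0.006 -0.114]
tip r 48.5 [31, 30, 24, 12, 10, 10, 10, 10, 10, 10, 10, 11, 8, 74, 83, 84, 84, 83, 82, 81, 80, 81, 80, 82, 83, 84]
```

Emit:
{"name": "send_rows", "arguments": {
  "targets": [0,0,0,0,0,0.05,-1,0,0,0,0,0,0.1,-1,0,0,0,0,0,0.1,-1]
}}

```text
clock: 13.28
eef_pos: [560.3, -73.6, 175.6]
tcp_rot: [3.135, -0.553, 0.069]
contact_force: [-18.3, -1.5, 9.2]
opening: 0.411
grasp_force: 50.5
```

```bash
python3 st.py
```

```text
deck [  27.8 -119.2   68.2] F [-10.7  -0.5  17.5] Tq [-0.46  1.55 -0.03] q [-0.22  0.14  2.21  0.52  0.29  0.82] 0.4105903817277046 13.2833 j6 0.801 rot [ 0.001 -0.006 -0.013]
tip r 48.5 [31, 28, 20, 11, 10, 11, 10, 9, 9, 10, 10, 11, 16, 73, 83, 83, 83, 83, 82, 79, 78, 78, 79, 80, 81, 83]
```

The pin tip dropped from 52.5 to 48.5 mm radius and stayed there, so it clicked. I'll turn a little towards the notch's middle, release and withdraw.

Emit:
{"name": "send_rows", "arguments": {
  "targets": [0,0,0,0,0,0.05,-1,0,0,0,0,0,0.1,-1,0,0,0,0,0,0.1,-1,0,0,0,0,0,0.1,0,0,0,0,0,0,0.1,0.5,0,0,0,0,0,0.1,1,0,0,0,0,0,0.1,1,0,0,0,0,0,0.1,1,0,0,-0.02,0,0,0.1,1,0,0,-0.05,0,0,0.1,1,0,0,-0.08,0,0,0.1,1,0,0,-0.1,0,0,0.1,1]
}}

```text
clock: 14.33
eef_pos: [509.6, -77.1, 263.1]
tcp_rot: [-3.091, -0.555, -0.045]
contact_force: [-0.1, -0.6, -0.3]
opening: 0.998
grasp_force: 0.0
```

```bash
python3 st.py; python3 - <<'E'
from h import *
from rig import cams
f=cams.grab_frame("wrist");g=cams.grab_frame("side");
cv2.imwrite("pics/end.png",np.vstack([f["color"][:300],g["color"][100:400]]))
E
```

```text
deck [  31.  -119.9  169.3] F [-0.3 -0.6 -0.3] Tq [ 0.04  0.25 -0.07] q [-0.26 -0.09  2.21  0.33  0.52  1.09] 0.9975782563591026 14.3333 j6 0.021 rot [-0.001 -0.002  0.083]
tip r 48.5 [31, 29, 22, 14, 11, 11, 10, 10, 11, 11, 10, 9, 30, 68, 83, 84, 83, 83, 82, 82, 82, 84, 82, 84, 83, 85]
```

View pics/end.png

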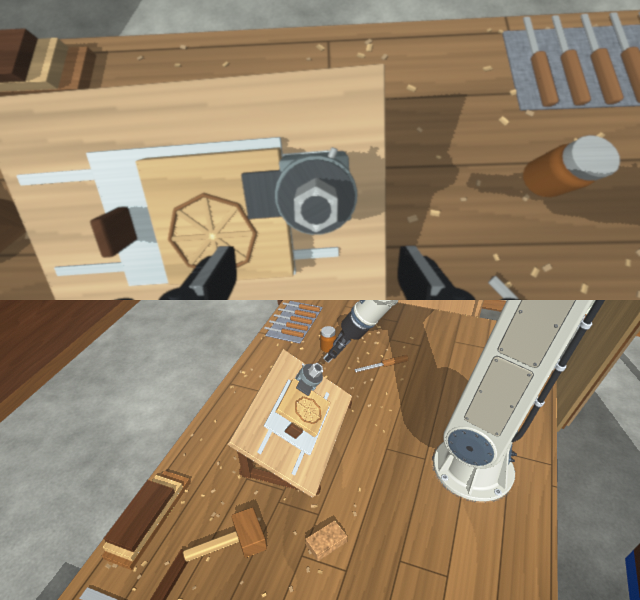

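The blank sits under the nose against the pillar, at about (285,170). The pin is short and in its notch at (333,153). The jar, gouge, mallet and sander are where they were, and the gripper is clear of everything.

```bash
python3 -c "
from rig import r
print(r.sign_off())"
```

```text
the job is handed in; nothing more can be done
None
```

I pushed the carrier home against the pillar and turned the knob clockwise about 2.65 rad until its detent clicked. The last camera check showed the pin resting in its notch and the tools and jar unmoved. The job is handed in at about 14.5 s; the sign-off did not report a verdict.

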